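# Release the battery pack from the bench charger

### The job

The slim battery pack is locked down in the bench charger. Press the charger's two orange release buttons fully down together, one with each fingertip, and keep both down until the pack has risen all the way by itself; then let both buttons spring back and move clear. Leave the pack standing in the charger: do not touch, grip or lift it, and leave the tools lying round about alone.

Things in the scene. Friction and masses are not known exactly. Their poses are not given: they have to be found in the camera images.
- charger: grey bench charger screwed to the bench, 92 mm deep (its x; 134 mm over its two screw lugs), 102 mm wide (its y); its flat deck is 54 mm above the bench. Origin: centre of its underside, on the bench; x points from its front (two small lamps) to its back, y from the right to the left button, z up. The pack's well (62 x 30 mm) is in the middle of the deck, between the buttons
- button_left_top (a point): centre of the top face of the left (+y of the charger) orange round button, 24 mm in diameter; it lies 32 mm from the charger's centre along its +y, 63 mm above the bench when up. The two buttons' centres are 64 mm apart
- button_right_top (a point): the same for the right button, 32 mm from the charger's centre along its -y
- button_left (a joint): how far the left button is pressed, m: 0 up, 0.006 fully down (its face then still stands 3 mm proud of the deck). A spring pushes it up: it starts to move at about 2 N and is fully down at 4.5 to 7 N. Each button draws back the catch on its own side of the pack; the pack stays locked unless both buttons are pressed by about 4 to 5 mm at once
- button_right (a joint): the same for the right button
- pack: slim battery pack, grey head with a dark gauge strip on top, 60 mm (x) by 28 mm (y) by 58 mm tall, about 0.25 kg, loose but held down in the well by two catches. Origin: centre of its underside, 10 mm above the bench when locked, its top then 14 mm above the deck. Fully risen, its origin is 28 mm and its top 86 mm above the bench. It comes up between the fingertips
- pliers: pliers with red handles, 190 x 94 x 13 mm, lying loose on the bench; leave alone
- tape: yellow tape measure, 84 x 67 x 29 mm, loose; leave alone
- coupler: grey air-hose coupler, 60 mm long, 25 mm thick, lying loose; leave alone
- fitting: brass hose fitting, 52 mm long, 20 mm thick, lying loose; leave alone
- caliper: steel caliper, 230 x 76 x 10 mm, lying loose; leave alone
- ejector (a joint): height of the damped spring plate under the pack, m: 0 locked, 0.018 fully up. While both buttons are held down it lifts the pack slowly, in about 1.5 to 3 s. If a button is let go before the pack is fully up, its catch drags on the pack's side, which can jam the pack and leave the button part way down; once fully up, both buttons can spring back to 0
- spanner_17: steel spanner, 214 x 34 x 9 mm, lying loose; leave alone

How it is judged:
By the outcome, as a careful person would: the job done as asked, in the order asked, and still so for the second after the job is handed in, with the robot touching nothing.
It also fails if it takes over 42 s, if anything falls off the work surface, if the arm or the gripper's body presses on something with over 40 N, if the wrist force passes 120 N, or if a joint passes its speed limit or range.

### The arm

A 6-joint arm with a two-finger parallel gripper is mounted at the origin on a cart in front of the work surface, level with it; the furniture and walls round the work are solid. World frame = base frame: x ahead of the robot, y to its left, z up, the work surface at z = 0. Lengths are in m, angles in rad, forces in N, time in s.
With the tool pointing down it reaches from about 0.425 to 0.95 m from the base axis. Payload 3.5 kg.
Tool frame: the origin (TCP) lies midway between the tips of the shut fingers; the grasp point (between the pads) lies 19 mm behind it; x points along the fingers, y is the direction in which the jaws open and shut, and the axes are right-handed (so a half turn about x gives the same grasp; the last joint's range is limited). The gripper opens to 85 mm and grips with 20 to 120 N. Pads are 22 mm wide; open, the fingers measure 114 mm over their backs; the gripper's body (76 mm by 85 mm) begins 54 mm behind the grasp point. The pads swing forward as they close: fully open they stand 13 mm farther back than shut.
Start: joints at [-1.467, 0.286, 1.577, -0, 1.279, -0.15], TCP at [0.17, -0.653, 0.231] pointing down, gripper open.
Joint ranges: [-2.77, 2.77], [-0.9, 2.22], [0.21, 2.48], [-1.53, 4.67], [0.24, 2.81], [-2.84, 2.84]. Speed limits (rad/s): [2.79, 2.79, 3.14, 3.14, 3.14, 3.14].

### API

Orientations are given as a unit quaternion [x, y, z, w].
In Python, from plant import ctrl, vision gives the robot as it stands. The module is installed in compiled form; this text tells all that it offers.
- The arm moves only by the tool play_rows, never from a script. Its arguments are lists of equal length, an entry for each row: "claw": the closure in counts, from 0 (fully open) to 255 (shut); "travel": the shift along the tool's x, y, z in m, a list of three; "dr": the turn, a rotation vector about the tool's x, y, z in rad, a list of three. In form: {"claw": [claw, ...], "travel": [[tx, ty, tz], ...], "dr": [[wx, wy, wz], ...]}. A call has 1 to 20 rows; each row is the pose to reach, as a shift and turn from the pose measured when the call began, along the tool's axes at that moment; what a row does not reach only later rows make up. A row lasts 1/10 s, in which the tool goes at most 50 mm and 8.59 degrees, less where a joint would pass 70% of its speed; a pose out of reach is approached as far as the arm can. A call with a gripper value outside its range is refused whole. The fingers move at their own pace and stop on an object; "force" is the grip in N (left out, the last holds). Time passes only in rows, so rows that repeat a pose let the fingers close. It gives the time, the measured TCP pose, the force and the opening at its end, in the units of the state.
- ctrl.get_state(): the state, without advancing time (a new reading comes with each control period).
- vision.read_camera(name): name is "side" or "top" or "wrist"; returns a dict with "img" (384x512x3 uint8, red, green, blue), "range_z" (384x512 float32, m along the optical axis (not along the pixel's ray), 0 where there is no reading), "K" (3x3 intrinsics, pixels), "distortion" ([k1, k2, p1, p2, k3] as OpenCV has them; the pictures are not rectified), "world_to_cam" (4x4, takes a point from world to camera coordinates). Camera axes: x right, y up, looking along -z (the intrinsics and any distortion apply to the point x, -y, -z); pixel columns grow to the right and rows downward; lengths in m; the calibration is good to about 2 mm. A picture is of the moment at which its call begins.
- ctrl.sign_off(): hands the job in, once; it reports no verdict.
The state is a dict: "time": time; "qpos": joint angles; "dq": joint speeds; "joint_efforts": joint torques, N m; "eef_pos": TCP position; "tcp_rot": TCP orientation; "contact_force": force on the tool from outside, world axes, zero at the start; "wrist_torque": the same for the moment, N m; "opening": opening from 0.0 (shut) to 1.0 (fully open).
Only numpy, scipy, OpenCV 4.12 (cv2) and the standard library are available. Lean on these libraries where they do the work, as an engineer would, in place of code of your own. Each camera call takes 0.05 s, during which the arm holds its last target.

## Working session

There is one attempt and no reset: what is moved stays moved. The work goes in short steps, Python scripts to look and compute and a tool call to move; the robot and the scene stay as the last step left them, time stands still between calls to the robot, and variables do not carry over. Pictures are saved under pics/ and viewed, and the job is handed in when it is done.

Besides the shell and the picture viewer there is one more tool, called after "Call:" as a command line: name --argument value ..., lists and objects as JSON in quotes. play_rows: Moves the arm, as the interface text tells. Its arguments: {"type":"object","properties":{"claw":{"type":"array","items":{"type":"number"}},"travel":{"type":"array","items":{"type":"array","items":{"type":"number"}}},"dr":{"type":"array","items":{"type":"array","items":{"type":"number"}}},"force":{"type":"number"}},"required":["claw","travel","dr"]}

```bash
mkdir -p pics; ls
python3 - <<'E'
from plant import ctrl, vision
import cv2, numpy as np, pickle
s=ctrl.get_state()
for k,v in s.items(): print(k,np.round(v,4))
d={}
for n in ["top","side","wrist"]:
    c=vision.read_camera(n); d[n]=c
    cv2.imwrite(f"pics/{n}0.png",c["img"][:,:,::-1])
    print(n,c["K"].tolist(),c["distortion"],np.round(c["world_to_cam"],3).tolist())
pickle.dump(d,open("cams0.pkl","wb"))
E
```

```text
pics
time 0.0
qpos [-1.467   0.2872  1.5782 -0.      1.2786 -0.15  ]
dq [ 0.0012  0.0004  0.0009  0.0003 -0.0009 -0.0005]
joint_efforts [ 5.00000e-04 -4.05984e+01 -2.92625e+01 -1.00000e-04  5.80000e-03
  0.00000e+00]
eef_pos [ 0.1694 -0.6527  0.2299]
tcp_rot [ 0.7014  0.0903 -0.7014  0.0886]
contact_force [-0.0802  0.6012  0.3507]
wrist_torque [-0.0118  0.0205 -0.0142]
opening 0.994
top [[356.06786405614235, 0.0, 258.40965158537284], [0.0, 356.06786405614235, 192.52910082300684], [0.0, 0.0, 1.0]] [0.01236865 0.         0.         0.         0.        ] [[-0.012, -1.0, -0.009, 0.179], [0.994, -0.013, 0.104, -0.497], [-0.104, -0.007, 0.995, -1.058], [0.0, 0.0, 0.0, 1.0]]
side [[491.3306279176836, 0.0, 267.6358669305873], [0.0, 491.3306279176836, 188.43090298129542], [0.0, 0.0, 1.0]] [-0.14667081  0.          0.          0.          0.        ] [[0.602, 0.798, -0.006, -0.43], [-0.643, 0.49, 0.589, 0.185], [0.473, -0.35, 0.808, -1.417], [0.0, 0.0, 0.0, 1.0]]
wrist [[295.398793295295, 0.0, 258.97327070081104], [0.0, 295.398793295295, 192.87408114642076], [0.0, 0.0, 1.0]] [-0.04194523  0.          0.          0.          0.        ] [[0.252, -0.968, -0.004, -0.673], [0.921, 0.241, -0.307, 0.04], [0.298, 0.074, 0.952, -0.381], [0.0, 0.0, 0.0, 1.0]]
```

View pics/top0.png

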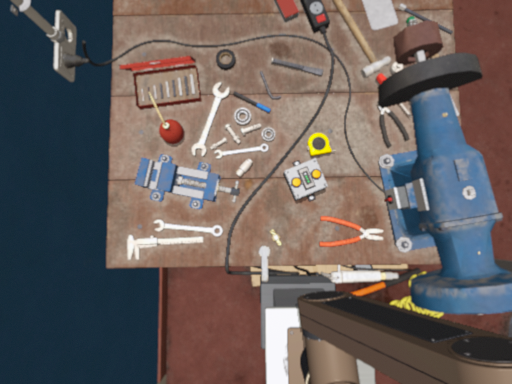

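View pics/side0.png

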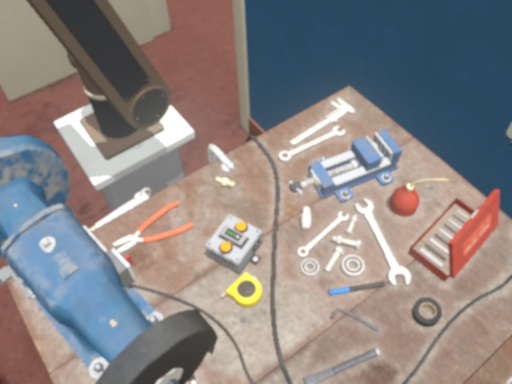

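View pics/wrist0.png

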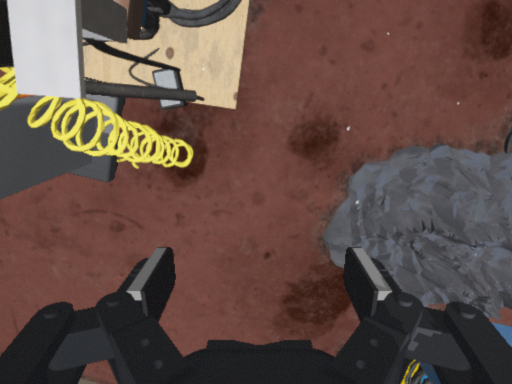

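The top view shows the charger at about (305,180) with two orange buttons at (294,182) and (316,174). The yellow tape is at (319,143), the pliers at (350,232), and a tall blue grinder on the right. The side view shows the charger at about (235,240).

```bash
cat > h.py <<'E'
import cv2, numpy as np
def ray(c,uv):
    p=cv2.undistortPoints(np.array([[uv]],float),c["K"],np.array(c["distortion"]))[0,0]
    W=np.array(c["world_to_cam"]);R=W[:3,:3];t=W[:3,3]
    return -R.T@t, R.T@np.array([p[0],-p[1],-1.])
def onplane(c,uv,z):
    o,d=ray(c,uv); return o+d*(z-o[2])/d[2]
def tri(c1,u1,c2,u2):
    o1,d1=ray(c1,u1);o2,d2=ray(c2,u2)
    A=np.stack([d1,-d2],1);s=np.linalg.lstsq(A,o2-o1,rcond=None)[0]
    a=o1+s[0]*d1;b=o2+s[1]*d2
    return (a+b)/2,np.linalg.norm(a-b)
def pts(c):
    h,w=c["range_z"].shape
    g=np.stack(np.meshgrid(np.arange(w),np.arange(h)),-1).reshape(-1,1,2).astype(float)
    p=cv2.undistortPoints(g,c["K"],np.array(c["distortion"]))[:,0]
    r=c["range_z"].reshape(-1)
    P=np.stack([p[:,0]*r,-p[:,1]*r,-r],1);W=np.array(c["world_to_cam"])
    return ((P-W[:3,3])@W[:3,:3]).reshape(h,w,3)
def orange(c,box,smin=150):
    x0,y0,x1,y1=box
    hsv=cv2.cvtColor(c["img"],cv2.COLOR_RGB2HSV)
    m=cv2.inRange(hsv,(10,smin,120),(24,255,255)); k=np.zeros_like(m);k[y0:y1,x0:x1]=m[y0:y1,x0:x1]
    n,l,s,ce=cv2.connectedComponentsWithStats(k)
    return [(s[i,4],np.round(ce[i],2)) for i in range(1,n) if s[i,4]>10],k
E
python3 - <<'E'
import pickle; from h import *
d=pickle.load(open("cams0.pkl","rb"))
for n,b in (("top",(275,150,335,205)),("side",(200,205,270,280))):
    c=d[n]; r,k=orange(c,b)
    P=pts(c)
    for a,ce in r:
        print(n,a,ce,np.round(onplane(c,ce,.063),4), np.round(P[int(ce[1]),int(ce[0])],4))
    x0,y0,x1,y1=b
    cv2.imwrite(f"pics/{n}z.png",cv2.resize(c["img"][y0:y1,x0:x1,::-1],None,fx=8,fy=8,interpolation=cv2.INTER_NEAREST))
# height map
P=pts(d["top"]);
print("grinder/obst: max z by grid")
v=d["top"]["range_z"].reshape(-1)>0
Q=P.reshape(-1,3)[v]
for x in np.arange(0.2,0.9,.05):
    print(round(x,2),[ (round(Q[m,2].max(),2) if (m:=(abs(Q[:,0]-x)<.025)&(abs(Q[:,1]-y)<.025)).any() else None) for y in np.arange(-.6,.3,.05)])
E
```

```text
top 53 [315.68 173.64] [0.5491 0.003  0.063 ] [0.5508 0.0052 0.0646]
top 43 [296.72 181.81] [0.5255 0.0596 0.063 ] [0.5279 0.0617 0.0634]
side 65 [240.89 226.37] [0.5288 0.0622 0.063 ] [0.5274 0.0607 0.0643]
side 72 [225.5 247. ] [0.5525 0.0029 0.063 ] [0.553  0.0013 0.0654]
grinder/obst: max z by grid
0.2 [np.float64(-0.72), np.float64(-0.7), np.float64(-0.38), np.float64(-0.34), np.float64(-0.3), np.float64(0.35), np.float64(0.35), np.float64(0.33), np.float64(0.27), np.float64(-0.05), np.float64(-0.03), np.float64(0.71), np.float64(0.6), np.float64(0.44), np.float64(0.28), np.float64(-0.7), np.float64(-0.7), np.float64(-0.72)]
0.25 [None, None, None, np.float64(0.17), None, np.float64(0.35), np.float64(0.35), np.float64(0.33), np.float64(0.27), np.float64(0.66), np.float64(0.72), np.float64(0.71), np.float64(0.6), np.float64(0.44), np.float64(0.27), np.float64(0.03), np.float64(-0.05), np.float64(0.01)]
0.3 [None, None, None, np.float64(0.22), np.float64(0.3), np.float64(0.32), np.float64(0.27), np.float64(0.03), np.float64(0.01), np.float64(0.01), np.float64(0.01), np.float64(0.0
[... 2442 characters left out ...]
4(0.29), np.float64(0.01), np.float64(0.02), np.float64(0.02), np.float64(0.0), np.float64(0.01), np.float64(0.02), np.float64(0.02), np.float64(0.02)]
0.8 [None, None, None, np.float64(0.01), None, np.float64(0.31), np.float64(0.33), np.float64(0.33), np.float64(0.01), np.float64(0.0), np.float64(0.01), np.float64(0.02), np.float64(0.01), np.float64(0.01), np.float64(0.01), np.float64(0.02), np.float64(0.02), np.float64(0.02)]
0.85 [None, None, None, np.float64(0.0), None, None, np.float64(0.26), np.float64(0.27), np.float64(0.26), np.float64(0.04), np.float64(0.01), np.float64(0.02), np.float64(0.01), np.float64(0.01), np.float64(0.01), np.float64(0.01), np.float64(0.01), np.float64(0.02)]
```

```bash
ls pics
```

```text
side0.png
sidez.png
top0.png
topz.png
wrist0.png
```

View pics/topz.png

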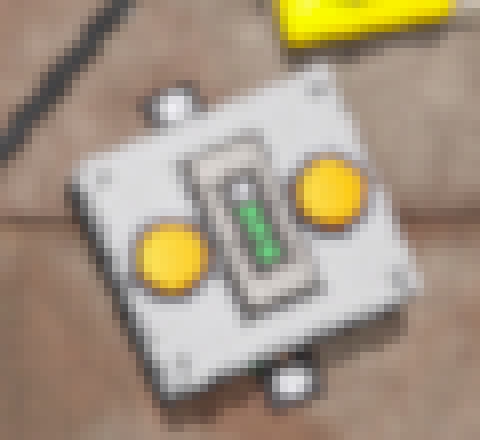

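View pics/sidez.png

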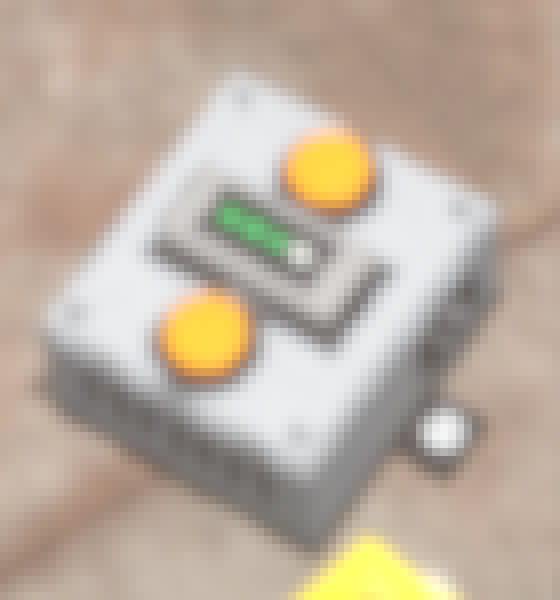

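The zoomed views show both buttons clearly, with the locked pack between them. Triangulating both views next and planning the raised transit over the grinder, whose top is at z≈0.35.

```bash
cat > plan.py <<'E'
from h import *
from scipy.spatial.transform import Rotation as R
def delta(s,target_p,yvec):
    """shift in tool axes and rotvec (tool axes) to tool x down, tool y along +-yvec"""
    Rm=R.from_quat(s["tcp_rot"]); out=[]
    for sg in (1,-1):
        y=np.array([*yvec,0])*sg; y/=np.linalg.norm(y); x=np.array([0,0,-1.]); z=np.cross(x,y)
        Rt=R.from_matrix(np.stack([x,y,z],1))
        out.append((Rm.inv()*Rt).as_rotvec())
    return Rm.inv().apply(np.array(target_p)-s["eef_pos"]),out
E
python3 - <<'E'
import pickle; from plan import *
from plant import ctrl
d=pickle.load(open("cams0.pkl","rb"))
t,s_=d["top"],d["side"]
A,ea=tri(t,(315.68,173.64),s_,(225.5,247.0)); B,eb=tri(t,(296.72,181.81),s_,(240.89,226.37))
print(A,ea,B,eb,np.linalg.norm(A-B),(A+B)/2)
s=ctrl.get_state(); Rm=R.from_quat(s["tcp_rot"]).as_matrix(); print(np.round(Rm,3))
C=(A+B)/2
for p in ([.17,-.653,.46],[.45,-.45,.46],[C[0],C[1],.46],[C[0],C[1],.25]):
    sh,rv=delta(s,p,(B-A)[:2]); print(np.round(sh,3),[np.round(r,3) for r in rv])
E
```

```text
[0.55014171 0.00313855 0.05926931] 0.0015890589694968237 [0.52681972 0.06105129 0.06122147] 0.003954130516978283 0.062462879122046296 [0.53848071 0.03209492 0.06024539]
[[-0.     0.251 -0.968]
 [ 0.002 -0.968 -0.251]
 [-1.    -0.002 -0.   ]]
[-0.23  -0.    -0.001] [array([3.013e+00, 3.000e-03, 1.000e-03]), array([-0.129, -0.   ,  0.002])]
[-0.229 -0.126 -0.323] [array([3.013e+00, 3.000e-03, 1.000e-03]), array([-0.129, -0.   ,  0.002])]
[-0.229 -0.571 -0.529] [array([3.013e+00, 3.000e-03, 1.000e-03]), array([-0.129, -0.   ,  0.002])]
[-0.019 -0.57  -0.529] [array([3.013e+00, 3.000e-03, 1.000e-03]), array([-0.129, -0.   ,  0.002])]
```

Call:
play_rows --claw '[0, 0, 0, 0, 0, 0, 0, 0, 100, 100, 100, 100, 100, 100, 100, 100, 100, 100, 100, 100]' --travel '[[-0.02, 0, 0], [-0.05, 0, 0], [-0.08, 0, 0], [-0.11, 0, 0], [-0.14, 0, 0], [-0.17, 0, 0], [-0.2, 0, 0], [-0.23, 0, 0], [-0.23, -0.005, -0.015], [-0.23, -0.015, -0.045], [-0.23, -0.03, -0.075], [-0.23, -0.04, -0.105], [-0.23, -0.05, -0.135], [-0.23, -0.06, -0.165], [-0.23, -0.075, -0.195], [-0.23, -0.085, -0.225], [-0.23, -0.1, -0.25], [-0.23, -0.11, -0.28], [-0.23, -0.12, -0.305], [-0.23, -0.126, -0.323]]' --dr '[[0, 0, 0], [0, 0, 0], [0, 0, 0], [0, 0, 0], [0, 0, 0], [0, 0, 0], [0, 0, 0], [0, 0, 0], [0, 0, 0], [0, 0, 0], [0, 0, 0], [0, 0, 0], [0, 0, 0], [0, 0, 0], [0, 0, 0], [0, 0, 0], [0, 0, 0], [0, 0, 0], [0, 0, 0], [0, 0, 0]]'

```text
time: 2.15
eef_pos: [0.4521, -0.448, 0.4588]
tcp_rot: [-0.701, -0.092, 0.702, -0.089]
contact_force: [-0.7, -0.3, -0.3]
opening: 0.609
```

Run:
```python
from plan import *
from plant import ctrl
s=ctrl.get_state(); print(s["time"],s["eef_pos"],s["qpos"],s["opening"],s["contact_force"])
for p in ([.5385,.0321,.46],[.5385,.0321,.2]):
    sh,rv=delta(s,p,(-.0233,.0579)); print(np.round(sh,4),[np.round(r,4) for r in rv])
```

```text
2.15 [ 0.45210622 -0.44803173  0.45875103] [-9.40658932e-01  1.29641012e-01  1.35547758e+00  1.49974980e-03
  1.66065033e+00  3.74562151e-01] 0.6087587356888378 [-0.71545958 -0.26048399 -0.2629679 ]
[ 0.0007 -0.4427 -0.205 ] [array([3.0147e+00, 6.7000e-03, 2.0000e-04]), array([-1.269e-01, -1.000e-04,  4.400e-03])]
[ 0.2607 -0.4415 -0.2051] [array([3.0147e+00, 6.7000e-03, 2.0000e-04]), array([-1.269e-01, -1.000e-04,  4.400e-03])]
```

Call:
play_rows --claw '[100, 100, 100, 100, 100, 100, 100, 100, 100, 100, 100, 100, 100, 100, 100, 100, 100, 100, 100, 100]' --travel '[[0, -0.02, -0.01], [0, -0.05, -0.023], [0, -0.08, -0.037], [0, -0.11, -0.051], [0, -0.14, -0.065], [0, -0.17, -0.079], [0, -0.2, -0.093], [0, -0.23, -0.107], [0, -0.26, -0.12], [0, -0.29, -0.134], [0, -0.32, -0.148], [0, -0.35, -0.162], [0, -0.38, -0.176], [0, -0.41, -0.19], [0.01, -0.43, -0.2], [0.03, -0.4427, -0.205], [0.07, -0.4423, -0.205], [0.11, -0.4423, -0.205], [0.15, -0.4423, -0.205], [0.18, -0.4421, -0.205]]' --dr '[[0, 0, 0], [0, 0, 0], [-0.03, 0, 0], [-0.05, 0, 0], [-0.07, 0, 0], [-0.09, 0, 0], [-0.11, 0, 0.002], [-0.127, 0, 0.004], [-0.127, 0, 0.004], [-0.127, 0, 0.004], [-0.127, 0, 0.004], [-0.127, 0, 0.004], [-0.127, 0, 0.004], [-0.127, 0, 0.004], [-0.127, 0, 0.004], [-0.127, 0, 0.004], [-0.127, 0, 0.004], [-0.127, 0, 0.004], [-0.127, 0, 0.004], [-0.127, 0, 0.004]]'

```text
time: 4.15
eef_pos: [0.5363, 0.0333, 0.2759]
tcp_rot: [-0.692, -0.136, 0.696, -0.134]
contact_force: [0.0, 0.6, 0.3]
opening: 0.605
```

Run:
```python
from plan import *
from plant import ctrl, vision
import pickle
c=vision.read_camera("wrist"); sd=vision.read_camera("side"); 
s=ctrl.get_state(); print(s["time"],s["eef_pos"],s["qpos"],s["opening"],s["contact_force"])
pickle.dump((c,sd,s),open("w1.pkl","wb"))
cv2.imwrite("pics/wrist1.png",c["img"][:,:,::-1]); cv2.imwrite("pics/side1.png",sd["img"][:,:,::-1])
r,k=orange(c,(0,0,512,384)); P=pts(c)
for a,ce in r: print(a,ce,np.round(onplane(c,ce,.063),4),np.round(P[int(ce[1]),int(ce[0])],4))
```

```text
4.25 [0.53454617 0.03333218 0.27331033] [-1.27546140e-01 -4.68075345e-02  1.86510879e+00  6.43372647e-04
  1.33658896e+00  1.05991397e+00] 0.6087055579715053 [-0.33006579  0.25291479 -0.91747194]
318 [233.72 163.19] [0.526  0.0639 0.063 ] [0.5256 0.0648 0.0619]
315 [285.77 163.42] [0.5497 0.0047 0.063 ] [0.5498 0.0058 0.0628]
```

View pics/wrist1.png

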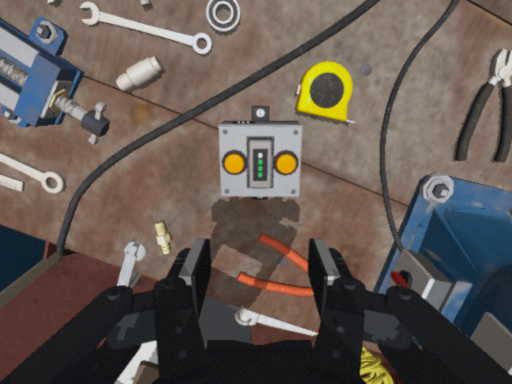

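View pics/side1.png

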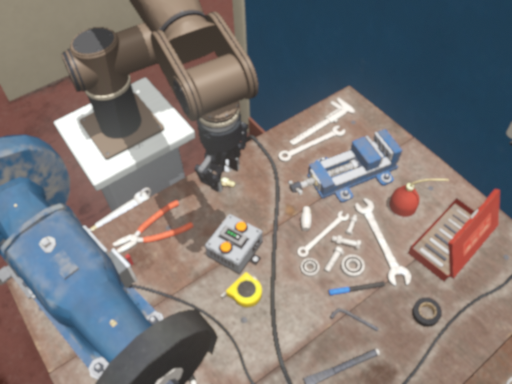

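The wrist view is a good one: buttons at (234,163) and (286,163), fingertips at about (197,245) and (320,245). The side view shows the gripper clear above the charger. Next I check the fingertip geometry in the tool frame.

Run:
```python
from plan import *
import pickle
c,sd,s=pickle.load(open("w1.pkl","rb"))
P=pts(c).reshape(-1,3); v=c["range_z"].reshape(-1)>0
T=R.from_quat(s["tcp_rot"]).inv().apply(P-s["eef_pos"])
m=v&(P[:,2]>.2)&(abs(T[:,1])<.07)&(T[:,0]>-.03)
for sg in (1,-1):
    q=T[m&(np.sign(T[:,1])==sg)]
    print(sg,len(q)); 
    for x in np.arange(-.03,.012,.004):
        k=q[(q[:,0]>=x)&(q[:,0]<x+.004)]
        if len(k): print(round(x,3),len(k),"y",np.round([k[:,1].min(),k[:,1].max()],4),"z",np.round([k[:,2].min(),k[:,2].max()],4))
```

```text
1 880
-0.03 197 y [0.0258 0.0402] z [-0.0138  0.0091]
-0.026 183 y [0.026  0.0402] z [-0.014   0.0092]
-0.022 167 y [0.0259 0.0399] z [-0.0137  0.0087]
-0.018 158 y [0.0259 0.0399] z [-0.0138  0.0091]
-0.014 111 y [0.0259 0.0384] z [-0.014   0.0089]
-0.01 60 y [0.026  0.0328] z [-0.0132  0.0073]
-0.006 4 y [0.0262 0.0263] z [-0.0072  0.0044]
-1 882
-0.03 191 y [-0.0392 -0.0252] z [-0.0135  0.0088]
-0.026 182 y [-0.0396 -0.0252] z [-0.0137  0.0096]
-0.022 172 y [-0.0388 -0.0252] z [-0.0138  0.0089]
-0.018 158 y [-0.0393 -0.0251] z [-0.0137  0.0091]
-0.014 112 y [-0.0375 -0.0251] z [-0.0136  0.009 ]
-0.01 62 y [-0.0311 -0.0251] z [-0.0132  0.0076]
-0.006 5 y [-0.0256 -0.0253] z [-0.0065  0.0029]
```

Run:
```python
from plan import *
from plant import ctrl
s=ctrl.get_state(); print(s["eef_pos"])
for z in (.2,.09):
    sh,rv=delta(s,(.538,.0333,z),(-.0237,.0592)); print(np.round(sh,4),np.round(rv[1],4))
```

```text
[0.53454617 0.03333218 0.27331033]
[ 0.0733  0.0018 -0.004 ] [0.0024 0.0113 0.007 ]
[ 0.1832  0.0026 -0.0053] [0.0024 0.0113 0.007 ]
```

Call:
play_rows --claw '[82, 82, 82, 82, 82, 82, 82, 82, 82, 82]' --travel '[[0.02, 0.001, -0.002], [0.05, 0.001, -0.003], [0.08, 0.002, -0.004], [0.11, 0.002, -0.0045], [0.135, 0.0022, -0.005], [0.155, 0.0024, -0.005], [0.17, 0.0026, -0.0053], [0.18, 0.0026, -0.0053], [0.183, 0.0026, -0.0053], [0.183, 0.0026, -0.0053]]' --dr '[[0, 0, 0], [0.002, 0.005, 0.003], [0.002, 0.011, 0.007], [0.002, 0.011, 0.007], [0.002, 0.011, 0.007], [0.002, 0.011, 0.007], [0.002, 0.011, 0.007], [0.002, 0.011, 0.007], [0.002, 0.011, 0.007], [0.002, 0.011, 0.007]]'

```text
time: 5.25
eef_pos: [0.5385, 0.0333, 0.0907]
tcp_rot: [0.694, 0.134, -0.694, 0.134]
contact_force: [0.4, -0.3, 0.5]
opening: 0.679
```

Run:
```python
from plan import *
from plant import ctrl, vision
import pickle
c=vision.read_camera("wrist"); sd=vision.read_camera("side"); 
s=ctrl.get_state(); print(s["time"],s["eef_pos"],s["opening"],s["contact_force"])
pickle.dump((c,sd,s),open("w2.pkl","wb"))
cv2.imwrite("pics/wrist2.png",c["img"][:,:,::-1]); cv2.imwrite("pics/side2.png",cv2.resize(sd["img"][180:300,160:320,::-1],None,fx=5,fy=5,interpolation=2))
P=pts(c); Rm=R.from_quat(s["tcp_rot"])
r,k=orange(c,(0,0,512,384))
for a,ce in r:
    w=onplane(c,ce,.063); print(a,ce,np.round(w,4),np.round(P[int(ce[1]),int(ce[0])],4),"tool",np.round(Rm.inv().apply(w-s["eef_pos"]),4))
T=Rm.inv().apply(P.reshape(-1,3)-s["eef_pos"]); m=(c["range_z"].reshape(-1)>0)&(abs(T[:,1])<.07)&(T[:,0]<.015)
for sg in (1,-1):
    for x in (-.018,-.014,-.01,-.006,-.002):
        q=T[m&(np.sign(T[:,1])==sg)&(T[:,0]>=x)&(T[:,0]<x+.004)]
        if len(q):print(sg,x,len(q),np.round(q.min(0),4),np.round(q.max(0),4))
for z in (.06,.052,.046):
    sh,rv=delta(s,(.538,.0333,z),(-.0237,.0592)); print(np.round(sh,4),np.round(rv[1],4))
```

```text
5.35 [0.53889502 0.03325238 0.09138307] 0.6764271027325053 [ 0.11870839 -0.2134438   0.55405791]
1029 [208.42 228.04] [0.5276 0.0636 0.063 ] [0.5273 0.0639 0.0626] tool [ 0.0284 -0.0324 -0.0007]
1035 [307.95 228.33] [0.5508 0.0053 0.063 ] [0.551  0.0062 0.0637] tool [ 0.0284  0.0303 -0.0006]
1 -0.018 173 [-0.018   0.028  -0.0119] [-0.014   0.042   0.0108]
1 -0.014 152 [-0.014   0.0281 -0.012 ] [-0.0101  0.0414  0.0113]
1 -0.01 97 [-0.01    0.0281 -0.0119] [-0.006   0.0351  0.0103]
1 -0.006 33 [-0.006   0.0282 -0.0093] [-0.0026  0.0287  0.009 ]
-1 -0.018 172 [-0.018  -0.0429 -0.012 ] [-0.014  -0.029   0.0108]
-1 -0.014 143 [-0.0139 -0.0421 -0.012 ] [-0.01   -0.0289  0.0112]
-1 -0.01 105 [-0.01   -0.0413 -0.0116] [-0.0061 -0.029   0.0106]
-1 -0.006 31 [-0.0059 -0.0296 -0.0098] [-0.0029 -0.0291  0.01  ]
[ 0.0314 -0.0004  0.0009] [ 0.0004 -0.0015 -0.0009]
[ 0.0394 -0.0004  0.0009] [ 0.0004 -0.0015 -0.0009]
[ 0.0454 -0.0004  0.0009] [ 0.0004 -0.0015 -0.0009]
```

View pics/wrist2.png

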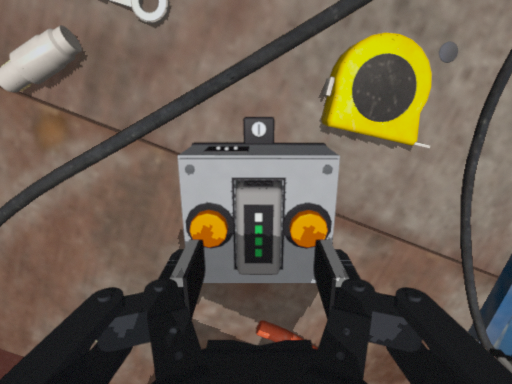

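View pics/side2.png

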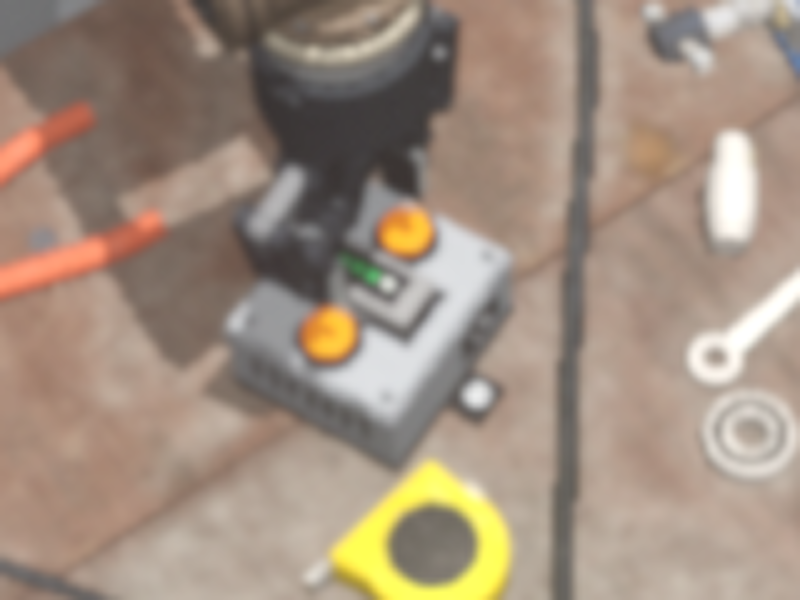

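Fingertips and buttons line up in the wrist view (buttons at (208,228) and (308,228)). I'll move down slowly and watch the force.

Call:
play_rows --claw '[82, 82, 82, 82, 82, 82, 82]' --travel '[[0.008, -0.0006, 0], [0.018, -0.0006, 0], [0.024, -0.0006, 0], [0.028, -0.0006, 0], [0.031, -0.0006, 0], [0.034, -0.0006, 0], [0.034, -0.0006, 0]]' --dr '[[0, 0, 0], [0, 0, 0], [0, 0, 0], [0, 0, 0], [0, 0, 0], [0, 0, 0], [0, 0, 0]]'

```text
time: 6.05
eef_pos: [0.5388, 0.0338, 0.0575]
tcp_rot: [0.695, 0.134, -0.694, 0.134]
contact_force: [0.3, 1.4, 0.4]
opening: 0.676
```

Call:
play_rows --claw '[82, 82, 82, 82]' --travel '[[0.002, 0, 0], [0.004, 0, 0], [0.004, 0, 0], [0.004, 0, 0]]' --dr '[[0, 0, 0], [0, 0, 0], [0, 0, 0], [0, 0, 0]]'

```text
time: 6.45
eef_pos: [0.539, 0.0338, 0.0545]
tcp_rot: [0.695, 0.134, -0.694, 0.134]
contact_force: [-3.1, 0.8, 6.9]
opening: 0.679
```

Call:
play_rows --claw '[82, 82, 82, 82, 82]' --travel '[[0.002, 0, 0], [0.004, 0, 0], [0.006, 0, 0], [0.0065, 0, 0], [0.0065, 0, 0]]' --dr '[[0, 0, 0], [0, 0, 0], [0, 0, 0], [0, 0, 0], [0, 0, 0]]'

```text
time: 6.95
eef_pos: [0.5391, 0.0338, 0.0522]
tcp_rot: [-0.694, -0.134, 0.695, -0.134]
contact_force: [-11.9, 0.1, 25.0]
opening: 0.678
```

```bash
cat > look.py <<'E'
import sys
from plan import *
from plant import ctrl, vision
import pickle
n=sys.argv[1]
c=vision.read_camera("wrist"); sd=vision.read_camera("side")
s=ctrl.get_state(); print(s["time"],s["eef_pos"],s["opening"],s["contact_force"],s["wrist_torque"])
pickle.dump((c,sd,s),open(f"w{n}.pkl","wb"))
a=cv2.resize(c["img"][120:320,130:390,::-1],None,fx=3,fy=3,interpolation=2)
cv2.imwrite(f"pics/wrist{n}.png",a); cv2.imwrite(f"pics/side{n}.png",cv2.resize(sd["img"][190:280,190:290,::-1],None,fx=6,fy=6,interpolation=2))
P=pts(c); r,k=orange(c,(100,100,400,350)); 
for x0,x1 in ((0,258),(258,512)):
    m=k.copy(); m[:,:x0]=0; m[:,x1:]=0; z=P[m>0][:,2]; z=z[(z>.03)&(z<.08)]; print("button z med",len(z),np.median(z) if len(z) else None)
g=P[(abs(P[...,0]-.548)<.012)&(abs(P[...,1]-.035)<.008)]
print("pack z",np.round(np.percentile(g[:,2],[5,50,95]),4) if len(g) else None)
E
python3 look.py 3
```

```text
7.05 [0.53908148 0.03376897 0.05221147] 0.677394655529574 [-11.78053766   0.26941827  24.09745095] [0.11039143 2.02363371 0.00216053]
button z med 490 0.05658600559337063
button z med 506 0.0564778635160464
pack z [0.0741 0.1297 0.1391]
```

View pics/wrist3.png

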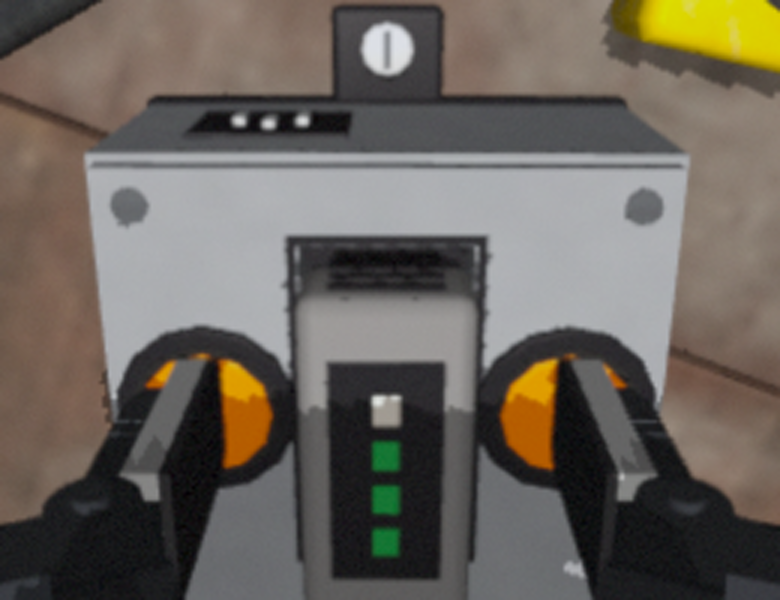

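View pics/side3.png

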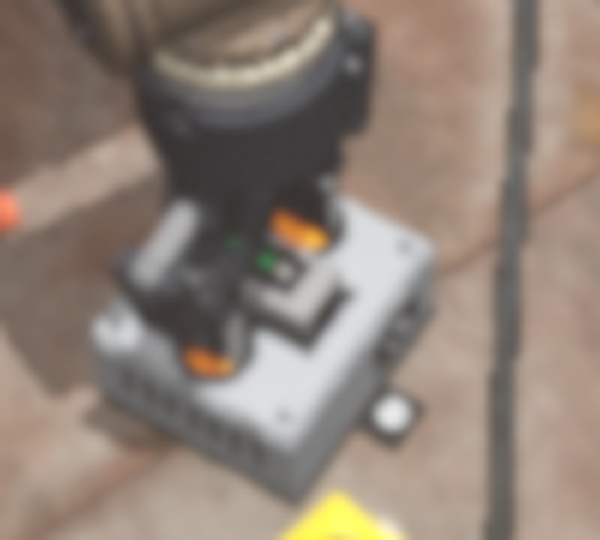

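Both buttons read z≈0.0565, so they are fully down, and the pack is rising between the tips. Holding with the same pressing offset.

Call:
play_rows --claw '[82, 82, 82, 82, 82, 82, 82, 82, 82, 82, 82, 82, 82, 82, 82, 82, 82, 82, 82, 82]' --travel '[[0.004, 0, 0], [0.004, 0, 0], [0.004, 0, 0], [0.004, 0, 0], [0.004, 0, 0], [0.004, 0, 0], [0.004, 0, 0], [0.004, 0, 0], [0.004, 0, 0], [0.004, 0, 0], [0.004, 0, 0], [0.004, 0, 0], [0.004, 0, 0], [0.004, 0, 0], [0.004, 0, 0], [0.004, 0, 0], [0.004, 0, 0], [0.004, 0, 0], [0.004, 0, 0], [0.004, 0, 0]]' --dr '[[0, 0, 0], [0, 0, 0], [0, 0, 0], [0, 0, 0], [0, 0, 0], [0, 0, 0], [0, 0, 0], [0, 0, 0], [0, 0, 0], [0, 0, 0], [0, 0, 0], [0, 0, 0], [0, 0, 0], [0, 0, 0], [0, 0, 0], [0, 0, 0], [0, 0, 0], [0, 0, 0], [0, 0, 0], [0, 0, 0]]'

```text
time: 9.05
eef_pos: [0.539, 0.0338, 0.0522]
tcp_rot: [-0.692, -0.134, 0.696, -0.134]
contact_force: [-11.7, 0.1, 22.6]
opening: 0.678
```

```bash
python3 look.py 4
```

```text
9.15 [0.53909071 0.03375518 0.05223357] 0.67927532088232 [-12.24374441   0.89605507  22.86988957] [-0.04717356  2.00657227 -0.08597843]
button z med 489 0.05656984340021915
button z med 503 0.05643676235183815
pack z [0.0854 0.1285 0.1391]
```

View pics/wrist4.png

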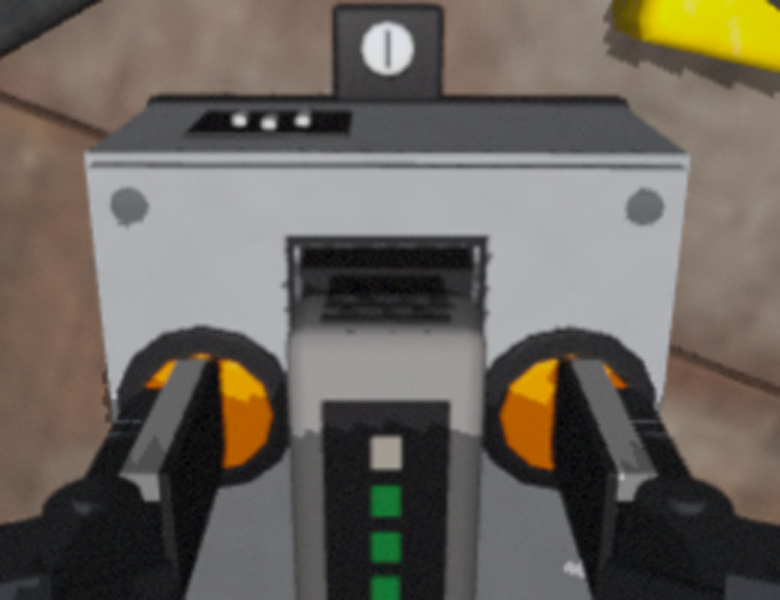

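View pics/side4.png

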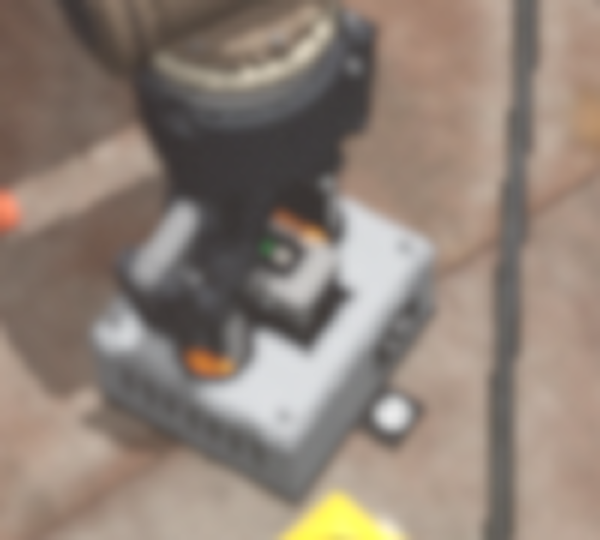

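The pack top reads ≈0.0855 (fully up is 0.086), and the buttons are still down. I'll hold a little longer to confirm it has stopped.

Call:
play_rows --claw '[82, 82, 82, 82, 82, 82, 82, 82, 82, 82, 82, 82, 82, 82, 82]' --travel '[[0.004, 0, 0], [0.004, 0, 0], [0.004, 0, 0], [0.004, 0, 0], [0.004, 0, 0], [0.004, 0, 0], [0.004, 0, 0], [0.004, 0, 0], [0.004, 0, 0], [0.004, 0, 0], [0.004, 0, 0], [0.004, 0, 0], [0.004, 0, 0], [0.004, 0, 0], [0.004, 0, 0]]' --dr '[[0, 0, 0], [0, 0, 0], [0, 0, 0], [0, 0, 0], [0, 0, 0], [0, 0, 0], [0, 0, 0], [0, 0, 0], [0, 0, 0], [0, 0, 0], [0, 0, 0], [0, 0, 0], [0, 0, 0], [0, 0, 0], [0, 0, 0]]'

```text
time: 10.65
eef_pos: [0.5391, 0.0338, 0.0522]
tcp_rot: [-0.691, -0.135, 0.697, -0.134]
contact_force: [-11.8, 0.3, 22.4]
opening: 0.675
```

```bash
python3 look.py 5
python3 - <<'E'
import pickle; from h import *
for n in "345":
    c=pickle.load(open(f"w{n}.pkl","rb"))[0]; P=pts(c)
    # pack top patch: gauge/head region around original px (255..262, 225..235)
    print(n,np.round(np.median(P[222:238,240:248].reshape(-1,3),0),4),np.round(np.median(P[235:250,252:264].reshape(-1,3),0),4))
a=pickle.load(open("w4.pkl","rb"))[0]["img"].astype(int); b=pickle.load(open("w5.pkl","rb"))[0]["img"].astype(int)
print("mean img diff on pack",abs(a-b)[200:310,225:295].mean())
E
```

```text
10.75 [0.5390658  0.03376021 0.05221966] 0.6789657357005008 [-11.89435416   0.03024562  23.33444564] [-0.04381143  1.96626962 -0.11927027]
button z med 485 0.05658212265952395
button z med 502 0.05647102520982462
pack z [0.0854 0.1285 0.1389]
3 [0.5583 0.0491 0.0744] [0.555  0.041  0.0748]
4 [0.5625 0.0502 0.0838] [0.5604 0.0432 0.0856]
5 [0.5625 0.0502 0.0835] [0.5604 0.0432 0.0856]
mean img diff on pack 2.5384415584415585
```

The pack has stopped at z≈0.0856, unchanged over 1.6 s. Now lifting straight up.

Call:
play_rows --claw '[82, 82, 82, 82, 82, 82, 82, 82, 82, 82, 82, 82, 82, 82]' --travel '[[0, 0, 0], [-0.003, 0, 0], [-0.007, 0, 0], [-0.012, 0, 0], [-0.02, 0, 0], [-0.03, 0, 0], [-0.045, 0, 0], [-0.065, 0, 0], [-0.085, 0, 0], [-0.105, 0, 0], [-0.12, 0, 0], [-0.13, 0, 0], [-0.135, 0, 0], [-0.135, 0, 0]]' --dr '[[0, 0, 0], [0, 0, 0], [0, 0, 0], [0, 0, 0], [0, 0, 0], [0, 0, 0], [0, 0, 0], [0, 0, 0], [0, 0, 0], [0, 0, 0], [0, 0, 0], [0, 0, 0], [0, 0, 0], [0, 0, 0]]'

```text
time: 12.15
eef_pos: [0.5403, 0.0339, 0.1878]
tcp_rot: [-0.692, -0.134, 0.697, -0.134]
contact_force: [0.1, 0.2, -0.3]
opening: 0.676
```

```bash
sed -i 's/120:320,130:390/60:260,130:390/' look.py; python3 look.py 6
python3 - <<'E'
import pickle; from h import *
c,sd,s=pickle.load(open("w6.pkl","rb")); P=pts(c)
r,k=orange(c,(0,0,512,384))
for a,ce in r: print(a,ce,np.round(P[int(ce[1]),int(ce[0])],4))
m=(P[...,2]>.07)&(P[...,2]<.1)&(np.hypot(P[...,0]-.538,P[...,1]-.033)<.05); print(m.sum(),np.round(np.percentile(P[m][:,2],[10,50,90]),4))
E
```

```text
12.25 [0.53959076 0.03394113 0.18634907] 0.6804086896147172 [-0.56612695 -0.25060436  0.67656645] [ 0.03398344  0.034693   -0.02379813]
button z med 506 0.06236843777031196
button z med 505 0.06235393987439219
pack z [0.0856 0.2682 0.2748]
507 [224.81 186.87] [0.5264 0.0647 0.0614]
505 [291.96 187.17] [0.5492 0.0053 0.061 ]
2147 [0.0838 0.0856 0.0867]
```

View pics/wrist6.png

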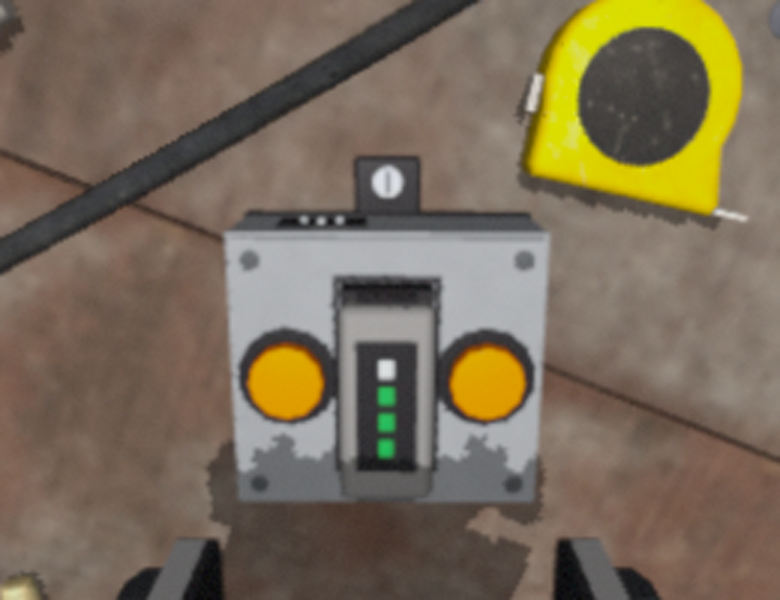

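View pics/side6.png

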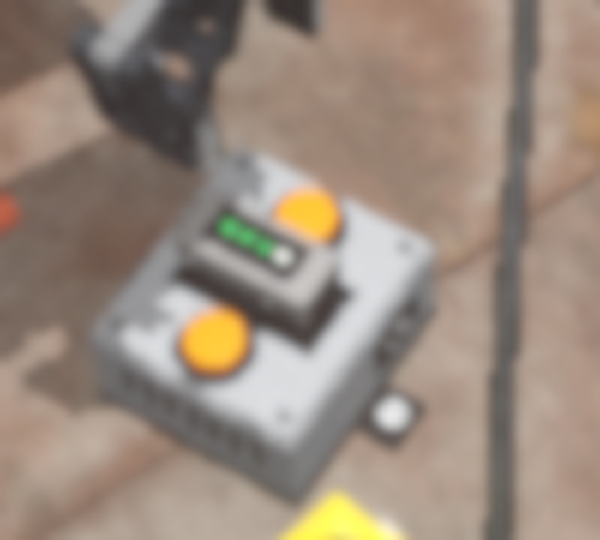

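Both buttons are back up (z≈0.0624) and the pack is standing at 0.0856. The gripper is clear, at 0.186 m with no contact force.

```bash
python3 -c "
from plant import ctrl
print(ctrl.sign_off())"
```

```text
the job is handed in; nothing more can be done
None
```

I pressed both orange buttons down together, one with each fingertip, and held them for about 4 s. I kept holding until the pack had risen and stopped, then lifted straight up and handed the job in at about 12.3 s.

| Check | Measured | Expected |
|---|---|---|
| Button faces while held | 0.0565 m | 0.057 m (fully down) |
| Upward force while pressing | about 23–25 N | – |
| Pack top while held | 0.0856 m, unchanged over 1.6 s | 0.086 m (fully up) |
| Button faces after release | about 0.0624 m (single-pixel readings at their centres: 0.061 m) | 0.063 m (fully up) |
| Pack top after release | 0.0856 m | 0.086 m |
| Gripper at hand-in | 0.186 m, force within noise | clear |

- **Disagreement:** the cameras placed the charger's centre up to about 3 mm apart, and I used a middle value. This was well within the fingertips' margin on the buttons.
- **Sideways force:** there was about 12 N sideways on the buttons while they were held, and it was gone after release.
- **Tools:** I steered clear of them and saw no contact, but did not measure their positions again afterwards.

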